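Prop the drying cabinet's door open on the third hole of its stay

ROBOT

A 6-joint arm with a two-finger parallel gripper is mounted at the origin on the work surface. World frame = base frame: x ahead of the robot, y to its left, z up, the work surface at z = 0. Lengths are in m, angles in rad, forces in N, time in s.
With the tool pointing down it reaches from about 0.35 to 0.975 m from the base axis. Payload 4.9 kg.
Tool frame: the origin (TCP) lies between the finger pads; the fingertips stand 14 mm ahead of it and the grasp point (between the pads) lies 5 mm behind it (manip.finger_overhang is the distance from the TCP to the fingertips, in m); z points along the fingers, y is the line along which they close (so a half turn about z gives the same grasp; the last joint's range is limited). The gripper opens to 85 mm and grips with 20 to 120 N. Pads are 22 mm wide; open, the fingers measure 114 mm over their backs; the gripper's body (76 mm by 85 mm) begins 54 mm behind the grasp point. The pads swing forward as they close: fully open they stand 13 mm farther back than shut.
Start: joints at [-1.406, 0.053, 1.613, -0, 1.476, -0.119], TCP at [0.175, -0.6, 0.245] pointing down, gripper open.
Joint ranges: [-3.01, 3.01], [-1.01, 2.22], [0.06, 2.58], [-1.02, 4.17], [0.09, 2.62], [-3.14, 3.14]. Speed limits (rad/s): [2.57, 2.57, 3.14, 3.14, 3.14, 3.14].

INTERFACE

Orientations are given as a unit quaternion [w, x, y, z].
In Python, from plant import manip, grab_frame gives the robot as it stands.
- The arm moves only by the tool servo_tool, never from a script. Its argument "deltas" is a list that holds one entry, the list of rows, each a list of 5 numbers: the opening in per cent of the stroke, from 0 (shut) to 100 (fully open), then the shift along the world's x, y, z in m, then the turn about the world's z in degrees. A call has exactly 8 rows; each row shifts and turns the commanded pose from where the row before left it; what a row does not reach is not made up. A row lasts 1/10 s, in which the tool goes at most 50 mm and 8.59 degrees, less where a joint would pass 70% of its speed; a pose out of reach is approached as far as the arm can. A call is refused whole if a number of a shift passes 0.05 or a number of a turn 8.59, either way. A call with a gripper value outside its range is refused whole. The fingers move at their own pace and stop on an object; the grip force is fixed at half the most. Time passes only in rows, so rows that do not move let the fingers close, or fill a call up. It gives the time, the measured TCP pose, the force, the opening and the grip force at its end, in the units of the state.
- manip.state(): the state, without advancing time (a new reading comes with each control period).
- grab_frame(name): name is "scene" or "top" or "wrist"; returns a dict with "pixels" (400x640x3 uint8, red, green, blue), "z_map" (400x640 float32, m along the optical axis (not along the pixel's ray), 0 where there is no reading), "fx", "fy", "cx", "cy" (pixels), "rvec" (rotation vector, rad) and "tvec" (3), from world to camera coordinates, as OpenCV has them; the wrist camera has in their place "T_tool_cam" (4x4, takes a point from camera to tool coordinates, whose origin is the TCP and whose axes are the flange's). Camera axes: x right, y down, z forward; pixel columns grow to the right and rows downward; lengths in m; the calibration is good to about 2 mm. A picture is of the moment at which its call begins: read the wrist's pose just before it.
- manip.job_done(): hands the job in; it is judged then, once.
The state is a dict: "time": time; "joint_pos": joint angles; "joint_vel": joint speeds; "joint_efforts": joint torques, N m; "tool_pos": TCP position; "tool_rot": TCP orientation; "contact_force": force on the tool from outside, world axes, zero at the start; "ft_torque": the same for the moment, N m; "gripper_width": opening from 0.0 (shut) to 1.0 (fully open); "grasp_force": force on a finger pad.
Only numpy, scipy, OpenCV 4.12 (cv2) and the standard library are available. Lean on these libraries where they do the work, as an engineer would, in place of code of your own. Each camera call takes 0.05 s, during which the arm holds its last target. There are 200 camera calls.

TASK

The slides need airing: prop the door of the drying cabinet open with its stay. Open the door and drop the stay bar's third hole, counted from the door's pivot, over the brass peg on the cabinet's roof, so that the bar lies fully down and level with the peg through that hole; then let go and leave everything else on the bench and on the roof where it stands.

Things in the scene. Friction and masses are not known exactly. Their poses are not given: they have to be found in the camera images.
- cabinet: Benchtop stainless slide-drying cabinet, fixed, 260 deep (x) x 380 wide (y) x 220 high, shelf and slide racks inside. Origin: centre of its underside on the bench, z up, its front faces its own -x. The roof is flat at 220 mm. The door closes the front and is hinged on the left (+y) edge.
- peg_slot (a point): Middle of the short slot (along the cabinet's y) in the dark plate on the roof, at roof height, 105 mm in front of and 40 mm to the -y side of the cabinet's middle; axes as the cabinet's. The upright brass peg, 9 mm diameter, flat top 21 mm above the roof, is clamped immovably somewhere in this slot, at most 6.5 mm to either side of this point in y and 0 in x; exactly where is not measured.
- door (a joint): Door angle, rad: 0 shut, grows as the free (-y) edge swings out to -x, up to 1.4. Leaf 370 wide from the hinge axis, 22 thick, from 17 to 217 mm above the bench, frosted pane, bar handle near the free edge. It stays where it is left: the hinge has friction of 0.12 N m. With the third hole on the peg it stands at 0.28 to 0.33 (free edge about 110 mm out).
- door_hinge (a point): Point on the door's vertical hinge axis at the top of the leaf, in the cabinet's frame at x -141, y +185 mm, height 220 mm.
- stay_pivot (a point): Where the stay is hinged to the door: on a swivel block on the door's top edge, 285 mm from the hinge axis, at the mid-thickness of the level bar (10.5 mm above the roof). It moves with the door.
- stay_swivel (a joint): Swivel of the stay about the vertical through its pivot, rad, -0.9 to 2.4, nearly free: 0 with the bar along the door's top edge, pointing at the hinge (a dead point: knob 50 mm from the hinge axis, no nearer), growing as the knob swings in over the roof (clockwise from above). Starts at 0.04 to 0.22; 0.82 to 0.97 with the third hole on the peg. The knob's place fixes both door and bar angle.
- stay (a joint): Tip-up of the stay bar about the cross pin at its pivot, rad: 0 level (its stop: underside 8 mm, top 13 mm above the roof), up to 0.8 as the free end is raised. It falls under its own weight. If the hole misses, the bar lies on the peg's flat top and cannot go down: lying on top of the peg near the third hole it reads about 0.10; the underside must rise 13 mm at the peg to clear it.
- stay_knob (a point): Centre of the red upright round knob (18 mm diameter, 31 mm tall, rigid on the bar) at the free end of the stay, 235 mm from the pivot along the bar; this point is 25 mm above the bar's mid-thickness, the knob's flat top 12.5 mm higher. The stay (0.14 kg) is an aluminium bar 262 x 26 x 5 mm. Its x axis runs along the bar from pivot to knob, z upward.
- stay_hole3 (a point): Centre of the third of the bar's five holes, at mid-thickness. Holes are 11 mm in diameter, on the bar's centre line, 70, 100, 130 (the third), 160 and 190 mm from the pivot.
- slide_box: White slide box 98 x 70 x 30 mm on the cabinet's roof, at the back right. Leave alone.
- petri_stack: Two clear dishes, 60 mm diameter, 27 mm high together, on the roof at the back left. Leave alone.
- tube_rack: Blue rack of capped tubes, 70 x 200 x 112 mm, on the bench to the left. Leave alone.
- staining_jar: Glass staining jar 62 x 72 x 97 mm, on the bench to the right. Leave alone.
- reagent_bottle: Amber bottle, 62 mm diameter, 150 mm high, on the bench to the right. Leave alone.
- dropper_bottle: Small green bottle, 36 mm diameter, 85 mm high, on the bench to the right. Leave alone.

How it is judged:
By the outcome, as a careful person would: the job done as asked, in the order asked, and still so for the second after the job is handed in, with the robot touching nothing.
It also fails if it takes over 72 s, if anything falls off the work surface, if the arm or the gripper's body presses on something with over 40 N, if the wrist force passes 120 N, or if a joint passes its speed limit or range.

## Working session

There is one attempt and no reset: what is moved stays moved. The work goes in short steps, Python scripts to look and compute and a tool call to move; the robot and the scene stay as the last step left them, time stands still between calls to the robot, and variables do not carry over. Pictures are saved under pics/ and viewed, at most 10 in all, crops included, and the job is handed in when it is done.

Besides the shell and the picture viewer there is one more tool, called as name(argument=value, ...) on one line, values as JSON. servo_tool: Moves the arm, as the interface text tells. Its arguments: {"type":"object","properties":{"deltas":{"type":"array"}},"required":["deltas"]}

```bash
mkdir -p pics; ls; cat > h.py <<'E'
import numpy as np, cv2
from plant import manip, grab_frame
def pose(f):
    R=cv2.Rodrigues(np.array(f["rvec"],float))[0]; return R,np.array(f["tvec"],float).ravel()
def ray(f,u,v,z):
    R,t=pose(f); d=R.T@np.array([(u-f["cx"])/f["fx"],(v-f["cy"])/f["fy"],1]); c=-R.T@t
    return c+d*(z-c[2])/d[2]
def cloud(f):
    R,t=pose(f); Z=f["z_map"]; v,u=np.mgrid[:400,:640]
    P=np.stack([(u-f["cx"])/f["fx"]*Z,(v-f["cy"])/f["fy"]*Z,Z],-1)
    W=(P-t)@R; W[Z==0]=np.nan; return W
def save(f,n): cv2.imwrite("pics/"+n,cv2.cvtColor(f["pixels"],cv2.COLOR_RGB2BGR))
E
python3 - <<'E'
from h import *
for n in("top","scene"):
    f=grab_frame(n); save(f,n+"0.png"); R,t=pose(f); print(n,-R.T@t,f["fx"])
s=manip.state(); print(s["tool_pos"],s["tool_rot"],s["contact_force"],s["gripper_width"])
E
```

```text
pics
top [ 0.41727572 -0.04289985  1.40169755] 388.29209520357415
scene [ 1.40526921 -0.44369205  0.82885298] 386.0668137012894
[ 0.17491439 -0.59946231  0.24420356] [-9.30806245e-04  9.89948493e-01  1.41425295e-01 -2.55085637e-05] [ 0.27188558  0.81271056 -0.07776959] 1.0031273832322636
```

View pics/top0.png

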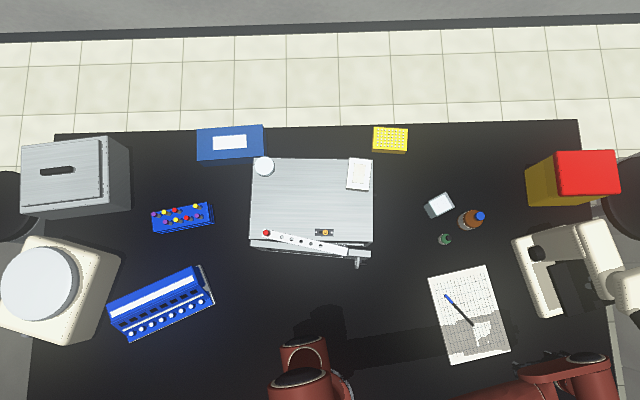

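View pics/scene0.png

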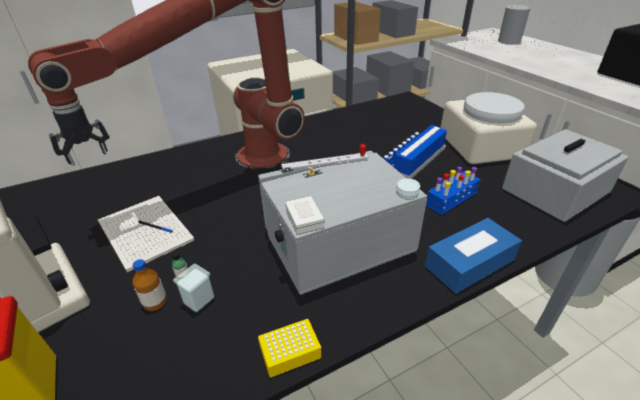

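Top view: the cabinet roof spans about (250..373, 158..245), with the red knob at (266,233), the brass peg and dark plate at (325,232), and the door nearly shut with its handle at (358,260). Next I'll measure these.

```bash
cat > m.py <<'E'
from h import *
f=grab_frame("top"); W=cloud(f); p=f["pixels"].astype(int)
v,u=np.mgrid[:400,:640]
roi=(u>235)&(u<385)&(v>150)&(v<275)
roof=roi&(abs(W[...,2]-.22)<.006)&(v<232)
pts=W[roof]; r=cv2.minAreaRect(pts[:,:2].astype(np.float32)); print("roof",len(pts),r,np.median(pts[:,2]))
hull=cv2.minAreaRect(np.argwhere(roof)[:,::-1].astype(np.float32)); print(cv2.boxPoints(hull))
for n,(u0,v0) in dict(bl=(251,158),br=(373,159),fl=(249,239),fr=(373,249)).items(): print(n,ray(f,u0,v0,.22))
red=roi&(p[...,0]>120)&(p[...,1]<70)&(p[...,2]<70)
print("knob px",u[red].mean(),v[red].mean(),red.sum(),W[red].mean(0),W[red][:,2].max(),ray(f,u[red].mean(),v[red].mean(),.262))
br=roi&(p[...,0]>p[...,2]+50)&(p[...,1]>p[...,2]+20)&(u>300)
print("peg px",u[br].mean(),v[br].mean(),br.sum(),ray(f,u[br].mean(),v[br].mean(),.241),W[br][:,2].max())
dk=roi&(p.sum(-1)<170)&(u>305)&(u<345)&(v<242)&(v>222)&(W[...,2]>.2)
print("plate",u[dk].mean(),v[dk].mean(),dk.sum(),ray(f,u[dk].mean(),v[dk].mean(),.221))
c=cv2.resize(cv2.cvtColor(f["pixels"][145:275,235:385],cv2.COLOR_RGB2BGR),None,fx=5,fy=4.6,interpolation=cv2.INTER_NEAREST)
cv2.imwrite("pics/crop0.png",c)
E
python3 m.py
```

```text
roof 7757 ((0.6699821949005127, 0.004445925354957581), (0.37854111194610596, 0.23605191707611084), 87.58712005615234) 0.22031293945454083
[[249.      230.99997]
 [249.      157.99997]
 [372.      157.99997]
 [372.      230.99997]]
bl [0.79310976 0.1935046  0.22      ]
br [ 0.77865678 -0.19259971  0.22      ]
fl [0.53579273 0.19736724 0.22      ]
fr [ 0.49590086 -0.17928159  0.22      ]
knob px 265.125 232.1875 16 [0.54991389 0.14039456 0.2672507 ] 0.27004525282763225 [0.55052392 0.14124496 0.262     ]
peg px 346.30232558139534 200.06976744186048 43 [ 0.64480789 -0.10276244  0.241     ] 0.24501937459032455
plate 334.5 241.0 20 [ 0.52296898 -0.06353834  0.221     ]
```

View pics/crop0.png

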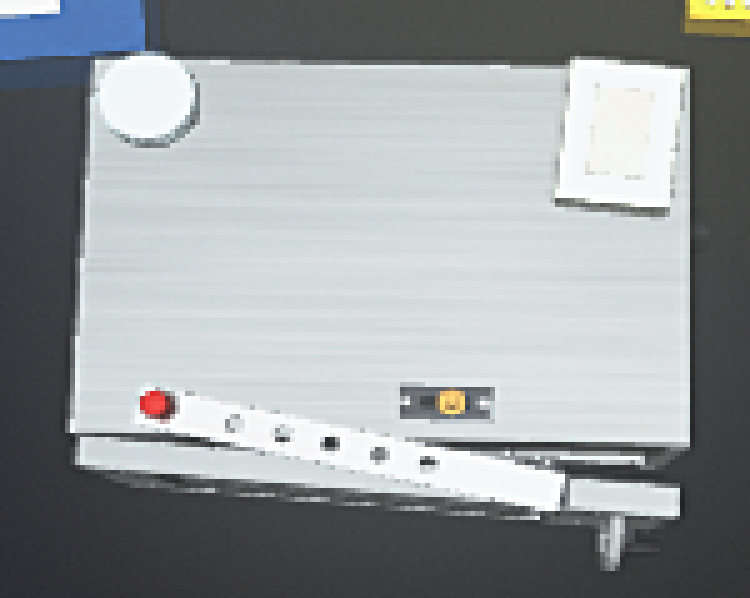

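```bash
cat > geo.py <<'E'
from h import *
from scipy.optimize import least_squares
psi=-.0375; C=np.array([.656,.005])
def Rm(): return np.array([[np.cos(psi),-np.sin(psi)],[np.sin(psi),np.cos(psi)]])
def w2c(p): return Rm().T@(np.array(p)[:2]-C)
def c2w(p): return Rm()@np.array(p)+C
H=np.array([-.141,.185])
def piv(th): return H+.285*np.array([-np.sin(th),-np.cos(th)])
def pt(th,ph,r): return piv(th)+r*np.array([np.sin(th+ph),np.cos(th+ph)])
def kn(th,ph,tau=0): # world knob centre
    return np.r_[c2w(pt(th,ph,.235*np.cos(tau)-.025*np.sin(tau))),.2305+.235*np.sin(tau)+.025*np.cos(tau)]
def yaw(th,ph): return 90-np.degrees(th+ph-psi)
def solve(pw,r,g):
    return least_squares(lambda q:pt(q[0],q[1],r)-w2c(pw),g).x
E
cat > m2.py <<'E'
from geo import *
f=grab_frame("top")
for n,uv,z in (("knobtop",(265.8,232.6),.268),("peg",(325.1,231.9),.241),("plate",(324.2,232),.221),("pivotend",(346.5,251.5),.233)):
    w=ray(f,*uv,z); print(n,w,"cab",w2c(w))
w=ray(f,265.8,232.6,.268); q=solve(w,.235,[.1,.15]); print("th,ph",q,"yaw",yaw(*q), "pivot",c2w(piv(q[0])))
pw=ray(f,325.1,231.9,.241); q3=solve(pw,.13,[.3,.9]); print("target",q3,yaw(*q3),kn(*q3))
E
python3 m2.py
```

```text
knobtop [0.5485537  0.13828496 0.268     ] cab [-0.11236778  0.12916296]
peg [ 0.54920234 -0.03579535  0.241     ] cab [-0.10519311 -0.04477065]
plate [ 0.55123974 -0.03291776  0.221     ] cab [-0.10326502 -0.04181869]
pivotend [ 0.48956822 -0.09829356  0.233     ] cab [-0.16244217 -0.10946067]
th,ph [0.10519185 0.14663872] yaw 73.42257918774732 pivot [ 0.48150569 -0.08694728]
target [0.31165616 0.93422172] 16.46786373250052 [ 0.64989511 -0.00603018  0.2555    ]
```

servo_tool(deltas=[[[60, 0.0, 0.02, 0.04, 3], [60, 0.02, 0.04, 0.02, 3], [60, 0.02, 0.04, 0.015, 3], [60, 0.02, 0.04, 0.01, 3], [60, 0.02, 0.04, 0.01, 3], [60, 0.02, 0.04, 0.01, 3], [60, 0.02, 0.04, 0, 3], [60, 0.02, 0.04, 0, 3]]])

```text
time: 1.0
tool_pos: [0.3154, -0.2984, 0.3507]
tool_rot: [0.001, 0.939, 0.345, 0.0]
contact_force: [0.7, -0.2, -0.7]
gripper_width: 0.602
grasp_force: 0.0
```

servo_tool(deltas=[[[60, 0.02, 0.04, 0, 3], [60, 0.02, 0.04, 0, 3], [60, 0.02, 0.04, 0, 3], [60, 0.02, 0.04, 0, 3], [60, 0.02, 0.04, 0, 3], [60, 0.02, 0.04, 0, 3], [60, 0.02, 0.04, 0, 3], [60, 0.02, 0.04, 0, 3]]])

```text
time: 1.8
tool_pos: [0.4754, 0.022, 0.3503]
tool_rot: [0.0, 0.846, 0.533, 0.0]
contact_force: [1.1, -0.2, -0.1]
gripper_width: 0.6
grasp_force: 0.0
```

servo_tool(deltas=[[[60, 0.023, 0.036, 0, 3], [60, 0.02, 0.035, 0, 3], [60, 0.02, 0.03, 0, 3], [60, 0.01, 0.015, 0, 0], [60, 0, 0, 0, 0], [60, 0, 0, 0, 0], [60, 0, 0, 0, 0], [60, 0, 0, 0, 0]]])

```text
time: 2.6
tool_pos: [0.5477, 0.1351, 0.3506]
tool_rot: [0.0, 0.803, 0.596, 0.0]
contact_force: [-0.2, -0.1, -1.0]
gripper_width: 0.603
grasp_force: 0.0
```

```bash
cat > w.py <<'E'
import sys
from geo import *
from scipy.spatial.transform import Rotation as Ro
def wr():
    s=manip.state(); f=grab_frame("wrist")
    q=s["tool_rot"]; R=Ro.from_quat([q[1],q[2],q[3],q[0]]).as_matrix(); T=np.array(f["T_tool_cam"])
    Rc=R@T[:3,:3]; c=R@T[:3,3]+np.array(s["tool_pos"])
    f["rvec"]=cv2.Rodrigues(Rc.T)[0]; f["tvec"]=-Rc.T@c; return s,f
if __name__=="__main__":
    s,f=wr(); save(f,sys.argv[1]); print(s["tool_pos"],np.linalg.norm(s["contact_force"]))
    p=f["pixels"].astype(int); v,u=np.mgrid[:400,:640]
    W=cloud(f)
    red=(p[...,0]>120)&(p[...,1]<70)&(p[...,2]<70)
    n,l,st,c=cv2.connectedComponentsWithStats(red.astype(np.uint8))
    for i in range(1,n):
        if st[i,4]>40: print("red",c[i],st[i],ray(f,*c[i],.268),W[l==i].mean(0),W[l==i][:,2].max())
    br=(p[...,0]>p[...,2]+50)&(p[...,1]>p[...,2]+20)&(W[...,2]>.225)
    n,l,st,c=cv2.connectedComponentsWithStats(br.astype(np.uint8))
    for i in range(1,n):
        if st[i,4]>40: print("brass",c[i],st[i],ray(f,*c[i],.241),np.nanmax(W[l==i][:,2]))
E
python3 w.py w1.png
```

```text
[0.54766905 0.13510405 0.35058579] 1.0703905961270999
red [315.71264368 199.91666667] [306 190  21  21 348] [0.55134129 0.14405207 0.268     ] [nan nan nan] nan
brass [365.04761905 343.76190476] [360 336  11  18 126] [ 0.55209638 -0.02414773  0.241     ] 0.4103351534125957
```

View pics/w1.png

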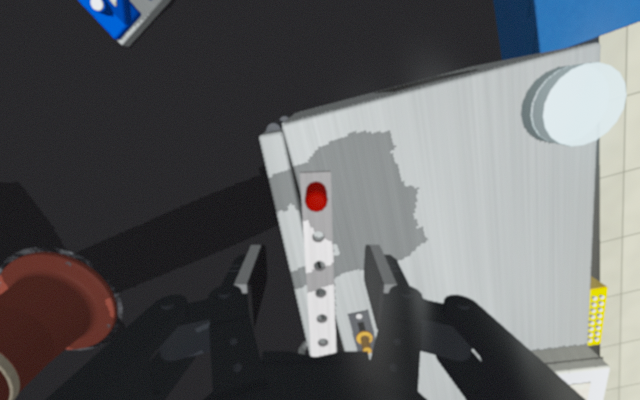

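Wrist view: knob at about (316,182–213) with its top face at the upper end, bar running down the image to (320,350), peg at (364,336–354), dish at upper right. I'll separate the top faces from the sides.

```bash
python3 - <<'E'
from geo import *
from w import wr
s,f=wr(); p=f["pixels"].astype(int); R,t=pose(f); print("cam",-R.T@t)
for v in range(178,216,2): print(v,p[v,316],end=";")
print()
for v in range(330,360,2): print(v,p[v,364],end=";")
print()
for n,uv,z in (("knob hi",(316,189),.268),("knob lo",(316,206),.2545),("peg hi",(363.5,339),.241),("base",(365,349),.222)): print(n,ray(f,*uv,z))
E
```

```text
cam [0.57190915 0.21371089 0.47919839]
178 [175 175 176];180 [170 168 169];182 [124  78  76];184 [113  11   1];186 [114  17  13];188 [113  14   6];190 [124  17  11];192 [145  13   7];194 [163  18   8];196 [172  30  13];198 [173  26  22];200 [171  18   8];202 [171  20   6];204 [171  26  15];206 [171  22  15];208 [169  18   3];210 [159  31  31];212 [164 148 149];214 [174 173 174];
330 [102  88  70];332 [204 167  81];334 [216 179  81];336 [145 117  67];338 [122  99  67];340 [123  99  64];342 [125 102  66];344 [125 102  67];346 [128 104  63];348 [183 147  73];350 [193 157  77];352 [92 76 61];354 [56 57 59];356 [57 57 59];358 [57 57 59];
knob hi [0.55404952 0.15214615 0.268     ]
knob lo [0.54884029 0.13468109 0.2545    ]
peg hi [ 0.55212122 -0.01791654  0.241     ]
base [ 0.54884504 -0.05002651  0.222     ]
```

servo_tool(deltas=[[[60, 0.002, 0.005, -0.035, 0], [60, 0, 0, -0.035, 0], [60, 0, 0, -0.02, 0], [60, 0, 0, -0.006, 0], [10, 0, 0, 0, 0], [10, 0, 0, 0, 0], [10, 0, 0, 0, 0], [10, 0, 0, 0, 0]]])

```text
time: 3.5
tool_pos: [0.5507, 0.1411, 0.2561]
tool_rot: [0.001, 0.802, 0.597, 0.001]
contact_force: [0.2, 0.8, 0.2]
gripper_width: 0.186
grasp_force: 58.6
```

```bash
python3 - <<'E'
from geo import *
s=manip.state(); print(s["tool_pos"],s["contact_force"],s["gripper_width"],s["grasp_force"])
E
```

```text
[0.55074865 0.14106389 0.25607186] [0.19888813 0.80073651 0.21099551] 0.18591604629985592 58.5684996843338
```

```bash
sed -i 's/C=np.array(\[.656,.005\])/C=np.array([.658,.008])/; s/025\*np/0305*np/g' geo.py
python3 - <<'E'
from geo import *
q0=solve([.5507,.1411],.235,[.1,.15]); q3=solve([.5515,-.032],.13,[.3,.9]); print(q0,q3,yaw(*q0),yaw(*q3))
q0=np.r_[q0,0];a=np.r_[q0[:2],.2]; b=np.array([q3[0],.2,.2]); c=np.r_[q3,.2]
k0=kn(*q0);cmd=k0.copy();y=yaw(*q0[:2])
def seg(p,q,n):
    return [p+(q-p)*i/n for i in range(1,n+1)]
for i,w in enumerate(seg(q0,a,4)+seg(a,b,8)+seg(b,c,12)):
    k=kn(*w);d=np.round(k-cmd,3);cmd+=d;yy=yaw(*w[:2]);dy=round(yy-y,1);y+=dy
    print(i,d.tolist(),dy,np.round(k,4))
print(kn(*q3),kn(*q3)-k0)
E
```

```text
[0.10841961 0.14810563] [0.30940991 0.92832711] 73.15359432473994 16.93430112053045
0 [-0.001, -0.002, 0.012] 0.0 [0.5502 0.1394 0.2727]
1 [-0.0, -0.002, 0.011] 0.0 [0.5495 0.1371 0.2843]
2 [-0.001, -0.003, 0.012] 0.0 [0.5486 0.1342 0.2958]
3 [-0.001, -0.003, 0.011] 0.0 [0.5476 0.1308 0.3071]
4 [-0.0, -0.001, 0.0] -1.8 [0.5473 0.1298 0.3071]
5 [-0.001, -0.001, 0.0] -1.8 [0.5469 0.1287 0.3071]
6 [-0.0, -0.001, 0.0] -1.8 [0.5465 0.1276 0.3071]
7 [-0.001, -0.002, 0.0] -1.8 [0.5461 0.1265 0.3071]
8 [-0.0, -0.001, 0.0] -1.9 [0.5456 0.1253 0.3071]
9 [-0.001, -0.001, 0.0] -1.8 [0.545  0.1241 0.3071]
10 [-0.0, -0.001, 0.0] -1.8 [0.5444 0.1229 0.3071]
11 [-0.001, -0.001, 0.0] -1.8 [0.5438 0.1217 0.3071]
12 [0.011, -0.008, 0.0] -3.5 [0.5552 0.1143 0.3071]
13 [0.011, -0.008, 0.0] -3.4 [0.5661 0.1061 0.3071]
14 [0.011, -0.009, 0.0] -3.5 [0.5765 0.0974 0.3071]
15 [0.01, -0.009, 0.0] -3.5 [0.5864 0.088  0.3071]
16 [0.009, -0.01, 0.0] -3.5 [0.5957 0.0781 0.3071]
17 [0.009, -0.011, 0.0] -3.5 [0.6043 0.0676 0.3071]
18 [0.008, -0.011, 0.0] -3.4 [0.6123 0.0566 0.3071]
19 [0.007, -0.011, 0.0] -3.5 [0.6197 0.0451 0.3071]
20 [0.007, -0.012, 0.0] -3.5 [0.6263 0.0332 0.3071]
21 [0.005, -0.012, 0.0] -3.5 [0.6322 0.021  0.3071]
22 [0.006, -0.013, 0.0] -3.4 [0.6373 0.0083 0.3071]
23 [0.004, -0.013, 0.0] -3.5 [ 0.6417 -0.0045  0.3071]
[ 0.65194713 -0.00141611  0.261     ] [ 0.10124713 -0.14251611  0.        ]
```

```bash
python3 - <<'E'
from geo import *
q0=solve([.5507,.1411],.235,[.1,.15]); q3=solve([.5515,-.032],.13,[.3,.9])
a=np.r_[q0,.2]; c=np.r_[q3,.2]; cmd=kn(*a); y=yaw(*q0)
for i in range(1,17):
    w=a+(c-a)*i/16
    k=kn(*w);d=np.round(k-cmd,3);cmd+=d;yy=yaw(*w[:2]);dy=round(yy-y,1);y+=dy
    print(i,d.tolist(),dy,np.round(k,4))
E
```

```text
1 [0.009, -0.004, 0.0] -3.5 [0.5571 0.127  0.3071]
2 [0.01, -0.004, 0.0] -3.5 [0.5663 0.1224 0.3071]
3 [0.009, -0.006, 0.0] -3.5 [0.5752 0.1171 0.3071]
4 [0.008, -0.006, 0.0] -3.6 [0.5837 0.111  0.3071]
5 [0.008, -0.006, 0.0] -3.5 [0.5917 0.1043 0.3071]
6 [0.008, -0.008, 0.0] -3.5 [0.5993 0.097  0.3071]
7 [0.007, -0.008, 0.0] -3.5 [0.6064 0.089  0.3071]
8 [0.006, -0.008, 0.0] -3.5 [0.613  0.0805 0.3071]
9 [0.006, -0.009, 0.0] -3.5 [0.6189 0.0713 0.3071]
10 [0.006, -0.01, 0.0] -3.5 [0.6243 0.0617 0.3071]
11 [0.004, -0.01, 0.0] -3.6 [0.629  0.0516 0.3071]
12 [0.004, -0.011, 0.0] -3.5 [0.633  0.0411 0.3071]
13 [0.004, -0.011, 0.0] -3.5 [0.6363 0.0301 0.3071]
14 [0.002, -0.011, 0.0] -3.5 [0.6388 0.0189 0.3071]
15 [0.002, -0.012, 0.0] -3.5 [0.6406 0.0073 0.3071]
16 [0.001, -0.011, 0.0] -3.5 [ 0.6417 -0.0045  0.3071]
```

servo_tool(deltas=[[[10, -0.001, -0.001, 0.006, 0], [10, 0, -0.001, 0.006, 0], [10, 0, -0.001, 0.006, 0], [10, -0.001, -0.002, 0.008, 0], [10, 0, -0.002, 0.008, 0], [10, -0.001, -0.002, 0.007, 0], [10, 0, -0.001, 0.005, 0], [10, 0, 0, 0, 0]]])

```text
time: 4.3
tool_pos: [0.547, 0.1294, 0.3008]
tool_rot: [0.001, 0.803, 0.596, -0.001]
contact_force: [-1.0, -5.4, -4.1]
gripper_width: 0.187
grasp_force: 58.6
```

servo_tool(deltas=[[[10, 0.009, -0.003, 0.002, -3.5], [10, 0.01, -0.004, 0.002, -3.5], [10, 0.009, -0.006, 0.001, -3.5], [10, 0.008, -0.006, 0, -3.5], [10, 0.008, -0.006, 0, -3.5], [10, 0.008, -0.008, 0, -3.5], [10, 0.007, -0.008, 0, -3.5], [10, 0.006, -0.008, 0, -3.5]]])

```text
time: 5.1
tool_pos: [0.6127, 0.0823, 0.3056]
tool_rot: [-0.001, 0.924, 0.384, 0.001]
contact_force: [0.3, 2.1, -2.3]
gripper_width: 0.188
grasp_force: 59.1
```

servo_tool(deltas=[[[10, 0.006, -0.009, 0, -3.5], [10, 0.006, -0.01, 0, -3.5], [10, 0.004, -0.01, 0, -3.5], [10, 0.004, -0.011, 0, -3.5], [10, 0.004, -0.011, 0, -3.5], [10, 0.002, -0.011, 0, -3.5], [10, 0.002, -0.012, 0, -3.5], [10, 0, 0, 0, 0]]])

```text
time: 5.9
tool_pos: [0.6402, 0.0066, 0.3053]
tool_rot: [0.0, 0.984, 0.179, -0.0]
contact_force: [-1.5, -0.2, -1.3]
gripper_width: 0.188
grasp_force: 59.1
```

```bash
python3 - <<'E'
from geo import *
from w import wr
s,f=wr(); save(f,"w2.png"); f=grab_frame("top"); save(f,"t2.png"); print(s["tool_pos"],s["contact_force"])
a=cv2.imread("pics/w2.png"); b=cv2.imread("pics/t2.png")
b=cv2.resize(b[205:285,245:385],(800,240+0),interpolation=cv2.INTER_CUBIC) if 0 else cv2.resize(b[215:280,250:380],None,fx=5,fy=4.6)
cv2.imwrite("pics/t2c.png",b)
E
```

```text
[0.64015123 0.00657819 0.30532724] [-1.50279241 -0.2325795  -1.31989453]
```

View pics/w2.png

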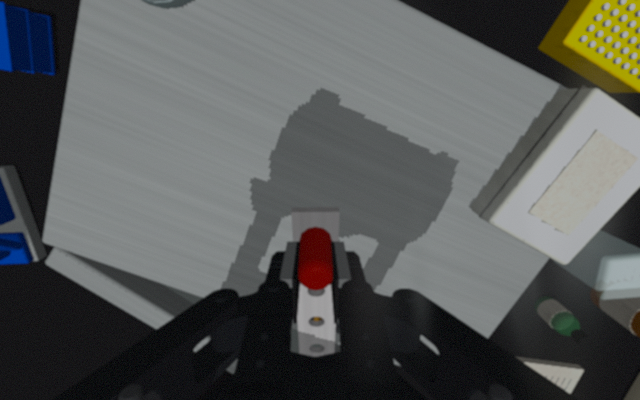

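Wrist view: the knob is held at (316,258), the bar runs down with holes 5, 4 and 3 at rows 292, 321 and 348, and brass is visible through hole 4 along the oblique line of sight. Next: finish the swing and lower to just above the peg.

```bash
python3 - <<'E'
from geo import *
q3=solve([.5515,-.032],.13,[.3,.9])
for t in (.2,.13,.1,.05,0): print(t,kn(*q3,t)-[0,0,.0049])
J=[]
for d in ([.001,0],[0,.001]):
    J.append((kn(*solve(np.array([.5515,-.032])+d,.13,q3))-kn(*q3))[:2]*1000)
print("knob mm per peg mm (x,y)",np.round(J,2), yaw(*q3))
E
```

```text
0.2 [ 0.64166922 -0.0045455   0.30217932]
0.13 [ 0.64626776 -0.00314535  0.28630666]
0.1 [ 0.64791113 -0.00264499  0.27940848]
0.05 [ 0.65020791 -0.00194567  0.26780699]
0 [ 0.65194713 -0.00141611  0.2561    ]
knob mm per peg mm (x,y) [[ 0.9   0.33]
 [-0.28  1.91]] 16.93430112053045
```

servo_tool(deltas=[[[10, 0.001, -0.006, 0, -2], [10, 0.001, -0.005, 0, -1.8], [10, 0.001, 0, -0.004, 0], [10, 0.001, 0, -0.004, 0], [10, 0.001, 0.001, -0.004, 0], [10, 0.001, 0, -0.004, 0], [10, 0, 0, 0, 0], [10, 0, 0, 0, 0]]])

```text
time: 6.8
tool_pos: [0.6457, -0.0019, 0.289]
tool_rot: [0.0, 0.989, 0.148, -0.001]
contact_force: [-1.4, -0.8, 0.5]
gripper_width: 0.186
grasp_force: 59.0
```

```bash
python3 - <<'E'
from geo import *
from w import wr
s,f=wr(); g=grab_frame("top"); save(g,"t3.png"); print(s["tool_pos"],s["tool_rot"],s["contact_force"])
h=grab_frame("scene")
a=cv2.cvtColor(f["pixels"][200:400,220:420],cv2.COLOR_RGB2BGR); b=cv2.cvtColor(g["pixels"][215:280,260:380],cv2.COLOR_RGB2BGR); c=cv2.cvtColor(h["pixels"][130:230,250:410],cv2.COLOR_RGB2BGR)
o=np.zeros((600,800,3),np.uint8); o[:300,:300]=cv2.resize(a,(300,300)); o[:260,310:790]=cv2.resize(b,(480,260)); o[300:600,310:790]=cv2.resize(c,(480,300)); cv2.imwrite("pics/m3.png",o)
E
```

```text
[ 0.64571576 -0.00193884  0.28903008] [ 2.69145316e-05  9.89048976e-01  1.47586533e-01 -5.81265356e-04] [-1.36102318 -0.78999042  0.51993663]
```

View pics/m3.png

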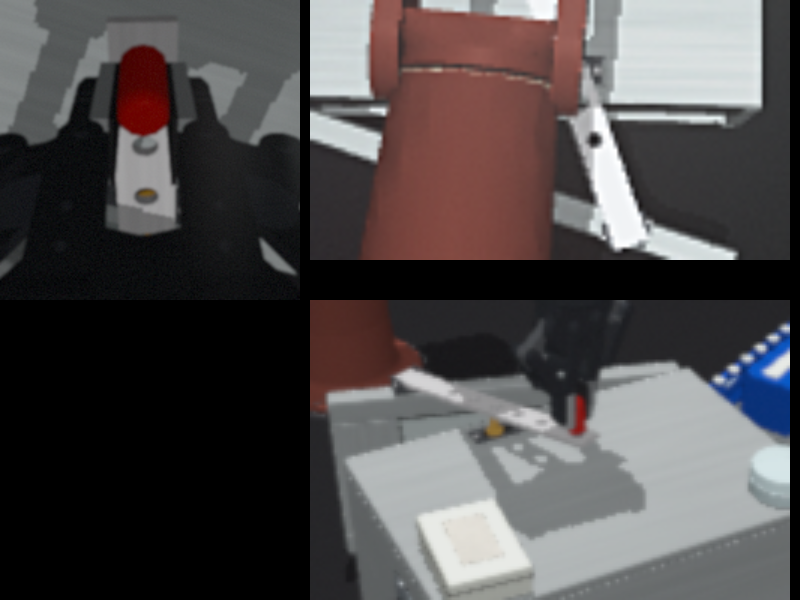

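Montage: the knob is held, the bar is raised, brass shows centred laterally through a hole in the wrist view, and the door is out as planned. The arm hides the peg from above. I'll lower and feel for contact.

servo_tool(deltas=[[[10, 0.001, -0.001, -0.003, 0], [10, 0.001, 0, -0.003, 0], [10, 0.001, 0, -0.003, 0], [10, 0, 0, -0.002, 0], [10, 0.001, 0, -0.002, 0], [10, 0, 0, -0.002, 0], [10, 0, 0, 0, 0], [10, 0, 0, 0, 0]]])

```text
time: 7.75
tool_pos: [0.6497, -0.0031, 0.2805]
tool_rot: [0.001, 0.989, 0.148, 0.001]
contact_force: [-12.2, -1.0, 19.0]
gripper_width: 0.191
grasp_force: 61.0
```

```bash
python3 - <<'E'
from geo import *
s=manip.state(); print(np.round(s["tool_pos"],4),np.round(s["contact_force"],2),np.round(s["ft_torque"],2))
f=grab_frame("top"); w=ray(f,331.2,249.5,.238); q=solve(s["tool_pos"],.235,[.3,.9]); print("hole1 seen",w,"pred",c2w(pt(*q,.07)),"hole3 pred",c2w(pt(*q,.13)),q)
E
```

```text
[ 0.6497 -0.0031  0.2805] [-12.19  -1.04  19.04] [-0.09  2.34  0.26]
hole1 seen [ 0.49633478 -0.05264974  0.238     ] pred [ 0.49122874 -0.04915853] hole3 pred [ 0.5488391  -0.03239409] [0.32107644 0.92904303]
```

servo_tool(deltas=[[[10, -0.001, 0, 0.004, 0], [10, -0.002, 0, 0.004, 0], [10, 0, 0, 0, 0], [10, 0, 0, 0, 0], [10, 0, 0, 0, 0], [10, 0, 0, 0, 0], [10, 0, 0, 0, 0], [10, 0, 0, 0, 0]]])

```text
time: 8.6
tool_pos: [0.6472, -0.003, 0.2823]
tool_rot: [0.0, 0.989, 0.147, 0.0]
contact_force: [2.0, -1.9, 3.5]
gripper_width: 0.185
grasp_force: 59.0
```

```bash
cat > hm.py <<'E'
from geo import *
def cen(img,u0,v0,r,fn):
    c=img[v0-r:v0+r+1,u0-r:u0+r+1].astype(float); w=np.clip(fn(c),0,None); v,u=np.mgrid[v0-r:v0+r+1,u0-r:u0+r+1]
    return (w*u).sum()/w.sum(),(w*v).sum()/w.sum()
s=manip.state(); print(np.round(s["tool_pos"],4),np.round(s["contact_force"],2))
f=grab_frame("top"); p=f["pixels"]
p0=cv2.cvtColor(cv2.imread("pics/top0.png"),cv2.COLOR_BGR2RGB)
pg=cen(p0,325,232,4,lambda c:c[...,0]-c[...,2]-25); pegw=ray(f,*pg,.241)
kb=cen(p0,266,232,5,lambda c:c[...,0]-c[...,1]-30); print("peg",pg,pegw,"knob0",kb,ray(f,*kb,.266))
g=p.min(-1); print(g[245:255,325:338])
h=cen(p,331,250,2,lambda c:200-c.mean(-1)); tau=(s["tool_pos"][2]-.2561)/.235
hw=ray(f,*h,.233+.07*tau); print("hole1",h,hw,"tau",tau)
off=np.array([.5507,.1411])-ray(f,*kb,.266)[:2]; print("shift",off)
k=np.array(s["tool_pos"][:2]); kk=np.r_[k]
h1=hw[:2]+off; L=.235*np.cos(tau)-.0305*np.sin(tau); 
print("dist h1-knob",np.linalg.norm(k-h1),"expect",L-.07*np.cos(tau),"bar yaw",np.degrees(np.arctan2(*(k-h1)[::-1])))
h3=h1+(k-h1)*(.06*np.cos(tau))/(L-.07*np.cos(tau)); print("h3",h3,"peg",pegw[:2]+off,"err",(pegw[:2]+off-h3)*1000)
q=least_squares(lambda q:kn(*q,tau)[:2]-k,[.3,.9]).x; print("model h3",c2w(pt(*q,.13*np.cos(tau))),q,yaw(*q))
E
python3 hm.py
```

```text
[ 0.6472 -0.003   0.2823] [ 2.03 -1.94  3.45]
peg (np.float64(324.88330564784053), np.float64(231.8874584717608)) [ 0.54925688 -0.03514599  0.241     ] knob0 (np.float64(265.2587456665616), np.float64(232.12259691144027)) [0.55023805 0.14020446 0.266     ]
[[192 184 177 173 173 191 251 247 251 158  44  55  56]
 [118 189 177 173 172 191 253 247 248 150  25  44  50]
 [ 81 194 181 176 174 195 255 250 255 255  48  46  49]
 [ 73 170 184 180 173 155 181 245 255 255 141  41  49]
 [ 53 120 192 180 122  15  12  94 252 254 151  25  47]
 [ 40  87 194 178  96  25  24  75 216 255 255  43  40]
 [ 42  74 171 188 157  49  66 128 251 251 255 142  34]
 [ 46  53 121 193 182 167 220 246 250 246 251 212  22]
 [ 48  39  81 191 180 197 255 248 243 243 250 255  42]
 [ 48  45  66 154 181 191 251 244 242 242 246 253 143]]
hole1 (np.float64(330.5083383564396), np.float64(249.86156319067715)) [ 0.49512396 -0.05053813  0.24080213] tau 0.11145894152994099
shift [0.00046195 0.00089554]
dist h1-knob 0.15864679749641217 expect 0.16058369183802948 bar yaw 17.09816159599673
h3 [ 0.55189078 -0.03232293] peg [ 0.54971883 -0.03425045] err [-2.17194926 -1.92752248]
model h3 [ 0.55061231 -0.0323058 ] [0.30998651 0.92877604] 16.875542298227174
```

servo_tool(deltas=[[[10, -0.001, -0.002, 0.001, -1], [10, -0.001, -0.002, 0, 0], [10, 0, 0, 0, 0], [10, 0.001, 0, -0.003, 0], [10, 0, 0, -0.003, 0], [10, 0.001, 0, -0.003, 0], [10, 0, 0, 0, 0], [10, 0, 0, 0, 0]]])

```text
time: 9.45
tool_pos: [0.6474, -0.0068, 0.2741]
tool_rot: [-0.0, 0.99, 0.139, 0.0]
contact_force: [3.8, 0.5, -0.1]
gripper_width: 0.186
grasp_force: 58.9
```

```bash
python3 hm.py | grep -v '\[\[\|^ \['
```

```text
[ 0.6474 -0.0068  0.2741] [ 3.76  0.5  -0.14]
peg (np.float64(324.88330564784053), np.float64(231.8874584717608)) [ 0.54925688 -0.03514599  0.241     ] knob0 (np.float64(265.2587456665616), np.float64(232.12259691144027)) [0.55023805 0.14020446 0.266     ]
hole1 (np.float64(330.63317384370015), np.float64(250.67683413078151)) [ 0.49285737 -0.0508593   0.23836242] tau 0.07660593432813972
shift [0.00046195 0.00089554]
dist h1-knob 0.15998841350962817 expect 0.16218189160811164 bar yaw 15.63748438290065
h3 [ 0.55014989 -0.03405629] peg [ 0.54971883 -0.03425045] err [-0.43105824 -0.1941587 ]
model h3 [ 0.54872646 -0.03410479] [0.32192203 0.94174092] 15.44885450722066
```

It's past the peg-top height (0.279) with no vertical force, so the hole has found the peg. Continue down along the arc.

servo_tool(deltas=[[[10, 0.001, 0, -0.003, 0], [10, 0, 0, -0.003, 0], [10, 0.001, 0.001, -0.003, 0], [10, 0, 0, -0.003, 0], [10, 0.001, 0, -0.003, 0], [10, 0, 0, -0.002, 0], [10, 0, 0, -0.001, 0], [10, 0, 0, 0, 0]]])

```text
time: 10.3
tool_pos: [0.6507, -0.0058, 0.2568]
tool_rot: [-0.0, 0.99, 0.139, 0.001]
contact_force: [5.3, 1.3, 2.9]
gripper_width: 0.183
grasp_force: 59.1
```

```bash
python3 hm.py | grep -v '\[\[\|^ \['
```

```text
[ 0.6507 -0.0058  0.2568] [5.27 1.33 2.91]
peg (np.float64(324.88330564784053), np.float64(231.8874584717608)) [ 0.54925688 -0.03514599  0.241     ] knob0 (np.float64(265.2587456665616), np.float64(232.12259691144027)) [0.55023805 0.14020446 0.266     ]
hole1 (np.float64(330.56980728051394), np.float64(250.84989293361883)) [ 0.49268045 -0.05069048  0.23321749] tau 0.003107018177821961
shift [0.00046195 0.00089554]
dist h1-knob 0.163629083296028 expect 0.164904439679824 bar yaw 15.599428563150461
h3 [ 0.55048509 -0.03378519] peg [ 0.54971883 -0.03425045] err [-0.76626058 -0.4652576 ]
model h3 [ 0.5496944  -0.03397021] [0.31937055 0.94199252] 15.580627653777498
```

servo_tool(deltas=[[[10, 0, 0, -0.001, 0], [10, 0, 0, 0, 0], [50, 0, 0, 0, 0], [50, 0, 0, 0, 0], [50, 0, 0, 0, 0], [50, 0, 0, 0, 0], [50, 0, 0, 0.003, 0], [50, 0, 0, 0.01, 0]]])

```text
time: 11.15
tool_pos: [0.6493, -0.006, 0.2672]
tool_rot: [-0.0, 0.99, 0.139, -0.001]
contact_force: [-0.6, -0.1, -0.7]
gripper_width: 0.504
grasp_force: 0.0
```

servo_tool(deltas=[[[50, 0, 0, 0.03, 0], [50, 0, 0, 0.04, 0], [50, 0, 0, 0.04, 0], [50, -0.03, -0.03, 0.01, 0], [50, -0.03, -0.035, 0, 0], [50, -0.03, -0.035, 0, 0], [50, -0.03, -0.035, 0, 0], [50, -0.03, -0.035, 0, 0]]])

```text
time: 11.95
tool_pos: [0.4987, -0.177, 0.3897]
tool_rot: [0.001, 0.99, 0.139, 0.001]
contact_force: [0.6, 0.1, 0.8]
gripper_width: 0.501
grasp_force: 0.0
```

servo_tool(deltas=[[[50, -0.02, -0.04, 0, 0], [50, -0.02, -0.04, 0, 0], [50, -0.02, -0.04, 0, 0], [50, -0.02, -0.04, 0, 0], [50, -0.02, -0.04, 0, 0], [50, 0, 0, 0, 0], [50, 0, 0, 0, 0], [50, 0, 0, 0, 0]]])

```text
time: 12.75
tool_pos: [0.4004, -0.3753, 0.389]
tool_rot: [0.0, 0.99, 0.139, 0.0]
contact_force: [0.2, 0.3, -0.3]
gripper_width: 0.5
grasp_force: 0.0
```

```bash
python3 - <<'E'
from geo import *
g=grab_frame("top"); h=grab_frame("scene"); W=cloud(g)
b=cv2.cvtColor(g["pixels"][150:280,240:390],cv2.COLOR_RGB2BGR); c=cv2.cvtColor(h["pixels"][130:230,250:410],cv2.COLOR_RGB2BGR)
o=np.zeros((600,800,3),np.uint8); o[:390,:450]=cv2.resize(b,(450,390)); o[:]=0; o[:347,:400]=cv2.resize(b,(400,347)); o[:250,400:]=cv2.resize(c,(400,250)); cv2.imwrite("pics/m4.png",o[:350])
p=g["pixels"].astype(int); v,u=np.mgrid[:400,:640]
red=(u>240)&(u<390)&(v>150)&(v<280)&(p[...,0]>120)&(p[...,1]<70)&(p[...,2]<70)
print("knob",red.sum(),ray(g,u[red].mean(),v[red].mean(),.266),np.sort(W[red][:,2])[-4:])
E
```

```text
knob 3 [6.48972128e-01 5.88163861e-04 2.66000000e-01] [0.26375366 0.26508991 0.26859165]
```

View pics/m4.png

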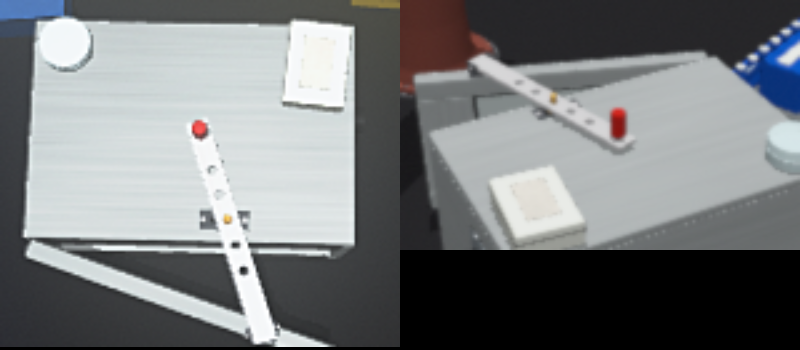

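The picture shows brass standing through the third hole from the pivot (228,218). Two holes lie on each side of it, the bar is level (knob top at 0.268), and nothing else has moved. Handing in.

```bash
python3 -c "
from plant import manip
print(manip.job_done())"
```

```text
the job is handed in; nothing more can be done
None
```

The door is propped open: the stay's third hole sits over the brass peg with the bar level, the knob is released, nothing else on the roof or bench was touched, and the job was handed in at about 13 s.

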